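# Release the tilt lock of the wax melter

## Task

I am about to tip the empty pot of the tilting wax melter to wipe it out. First lift the loose lid off the pot and set it down gently, right way up, in the middle of the round cork mat; then take the red knob of the sprung tilt lock on the side of the melter, pull it straight out to its stop so that the pin is clear of its hole, and keep holding it there: the program finishes while the knob is held out. Leave the pot itself upright and do not disturb the other things on the bench.

Things in the scene. Friction and masses are not known exactly. Their poses are not given: they have to be found in the camera images.
- melter: Tilting wax melter: grey steel frame bolted to the bench, steel pot hung between two uprights; turned up to 0.45 rad either way. Origin: on the bench under the pot's centre. +x points to the pouring lip, +y to the upright with the tilt lock, z up. Base plate 290 x 250 mm; pot 164 mm across, rim 165 mm high. Black handwheel, 122 mm across, top 181 mm high, at y = -134 mm
- lid: Loose round aluminium lid, 168 mm across, 53 mm high with its knob, 0.2 to 0.4 kg. Origin: centre of its underside, the lower edge of a 144 mm plug that hangs 8 mm down into the pot with 6 mm of play; z up through the knob. On the pot the origin is 157 mm above the bench; standing on the cork mat it is 6 mm above the bench
- lid_knob (a point): Where to grip the black knob on the middle of the lid: on its axis, 43 mm above the lid's origin and 24 mm above the lid's top face. The knob is round, 30 mm across, its widest part from 36 to 50 mm above the lid's origin, on a 15 mm neck
- cork_mat: Round cork mat, 200 mm across and 6 mm thick, fixed to the bench to the right of the melter. Origin: centre of its underside, on the bench; its turn means nothing
- tilt_lock (a joint): Sprung tilt lock (index plunger), m: 0 = pin seated in the hole of the pot's index plate, pot locked; grows as the red knob is pulled out along the melter's +y; pin out of its hole from 0.009; stop at 0.015. The spring pulls back with about 5 N at 0 and 11 N at the stop
- tilt_lock_knob (a point): Centre of the red knob of the tilt lock: a cylinder 30 mm across, 26 mm long, axis level along the melter's y. Seated it is at x = 0, y = 151, z = 165 mm in the melter's frame; it moves with the plunger. Nothing is above it. Inboard of it a 22 mm barrel, 22 mm long, then the upright: a flat bar 50 mm wide along x, 188 mm high
- pot (a joint): Tilt of the pot about its level trunnion axis 120 mm above the bench, rad: 0 = upright, positive = tipped towards its pouring lip. Locked with a little play while the pin is in; with the pin out it turns when pushed, and otherwise hangs upright of itself
- wax_tin: Flat round steel tin of wax medium, 72 mm across, 46 mm high; origin at the centre of its underside. Bystander, stands a little way beyond the red knob
- wax_block: Amber beeswax block, 65 x 100 x 26 mm, lying flat beyond the cork mat; origin at the centre of its underside. Bystander
- scraper: Scraper lying flat, 190 mm long with a 60 mm steel blade, 14 mm high, long side along its own x; origin near its middle on the bench. Bystander
- brush_jar: Glass jar 80 mm across and 95 mm high with four brushes standing in it, about 225 mm high over all; origin at the centre of its underside. Bystander towards the far edge
- turps_can: Can, 84 mm across, 160 mm high; origin at the centre of its underside. Bystander towards the far edge
- pigment_jar: Blue pigment jar with a black cap, 70 mm across, 100 mm high; origin at the centre of its underside. Bystander towards the far edge
- heat_gun: Yellow heat gun with a black handle lying on its side, 190 mm long, 66 mm high; origin on the bench under its barrel. Bystander on the left
Not all that is in view belongs to the job. Leave any orange look-alike of the lid alone.

How it is judged (in metres and radians):
On the way, in this order (a step that is already met when the one before it is completed fails the run):
1. the lid is lifted clear of the pot, in the fingers (z of lid in the frame of melter above 0.18 m and contact force between the fingers and lid above 0.5 N), for 0.1 s.
2. the lid rests right way up on the cork mat, let go (horizontal distance between lid and cork_mat below 0.04 m and z of lid in the frame of cork_mat between 0 and 0.012 m and z of lid_knob in the frame of cork_mat above 0.04 m and angle between lid's own z axis and vertical below 0.1 rad and contact force between lid and cork_mat above 0.5 N and contact force between each of the arm, the fingers and lid below 0.1 N and linear speed of lid below 0.03 m/s), for 0.3 s.
3. the tilt lock is pulled fully out in the fingers (value of joint tilt_lock above 0.012 m and contact force between the fingers and tilt_lock above 2 N), for 0.5 s.
At the end, for the whole second after the job is handed in: The fingers hold the tilt lock's knob pulled out by more than 12 mm of its 15 mm (contact force above 2 N); the lid rests right way up (within 0.1 rad of level) on the cork mat, its centre within 40 mm of the mat's, at rest and not touched by the robot; the pot is within 0.12 rad of upright (all of step 2 and all of step 3 and value of joint pot between -0.12 and 0.12 rad); the arm keeps its last pose, push and grip.
It fails at once if the lid falls freely faster than 0.5 m/s (dropped from more than about 13 mm) (linear speed of lid above 0.5 m/s and contact force between the fingers and lid below 0.1 N).
It fails at once if one of the bystanders is moved by more than 30 mm or tipped over (distance of any of wax_tin, wax_block, scraper, brush_jar, turps_can, pigment_jar, heat_gun from where it was at the start of the episode above 0.03 m or angle between any of wax_tin, wax_block, scraper, brush_jar, turps_can, pigment_jar, heat_gun's own z axis and vertical above 0.35 rad).
It also fails if it takes over 58 s, if anything falls off the work surface, if the arm or the gripper's body presses on something with over 40 N, if the wrist force passes 120 N, or if a joint passes its speed limit or range.

## Robot

A 6-joint arm with a two-finger parallel gripper is mounted at the origin on the work surface. World frame = base frame: x ahead of the robot, y to its left, z up, the work surface at z = 0. Lengths are in mm, angles in rad, forces in N, time in s.
With the tool pointing down it reaches from about 300 to 775 mm from the base axis. Payload 14.6 kg.
Tool frame: the origin (TCP) lies midway between the tips of the shut fingers; the grasp point (between the pads) lies 19 mm behind it; z points along the fingers, y is the line along which they close (so a half turn about z gives the same grasp; the last joint's range is limited). The gripper opens to 85 mm and grips with 20 to 120 N. Pads are 22 mm wide; open, the fingers measure 114 mm over their backs; the gripper's body (76 mm by 85 mm) begins 54 mm behind the grasp point. The pads swing forward as they close: fully open they stand 13 mm farther back than shut.
Start: joints at [1.105, 0.3, 1.521, -0, 1.321, -0.067], TCP at [213.569, 506.831, 231.281] pointing down, gripper open.
Joint ranges: [-3.03, 3.03], [-0.79, 2.21], [0.23, 2.52], [-1.04, 4.18], [0, 3.07], [-2.55, 2.55]. Speed limits (rad/s): [2.22, 2.22, 2.57, 3.14, 3.14, 3.14].

## Interface

Orientations are given as [roll, pitch, yaw] about the fixed x, y, z axes, in that order (R = Rz(yaw) Ry(pitch) Rx(roll)).
In Python, from plant import telemetry, vision, arm gives the robot as it stands.
- The arm moves only by the tool arm_command, never from a script. Its argument "moves" is one flat list of numbers, 6 for each row, row after row: the shift along the tool's x, y, z in m, then the turn, a rotation vector about the tool's x, y, z in rad. A call has 1 to 20 rows; each row shifts and turns the commanded pose from where the row before left it, along the tool's axes as they then stand; what a row does not reach is not made up. A row lasts 1/12 s, in which the tool goes at most 41.7 mm and 7.16 degrees, less where a joint would pass 70% of its speed; a pose out of reach is approached as far as the arm can. A call is refused whole if a number of a shift passes 0.0417 or a number of a turn 0.125, either way. A call with a gripper value outside its range is refused whole. "hand" is the opening, from -1 (shut) to 1 (fully open), set as the call begins (left out, the last holds). The fingers move at their own pace and stop on an object; "squeeze" is the grip in N (left out, the last holds). Time passes only in rows, so rows that do not move let the fingers close. It gives the time, the measured TCP pose, the force, the opening and the grip force at its end, in the units of the state.
- telemetry.get_state(): the state, without advancing time (a new reading comes with each control period).
- vision.get_image(name): name is "scene" or "top" or "wrist"; returns the picture (384x512x3 uint8, red, green, blue); there is no depth.
- vision.get_calibration(name): a dict with "K" (3x3 intrinsics, pixels), "camera_from_world" (4x4, takes a point from world to camera coordinates); the wrist camera has in their place "tool_from_camera" (4x4, takes a point from camera to tool coordinates, whose origin is the TCP and whose axes are the flange's). Camera axes: x right, y down, z forward; pixel columns grow to the right and rows downward; lengths in mm; the calibration is good to about 2 mm. The wrist camera is an equidistant fisheye: a pixel r from the principal point sees the ray r / f radians off the axis. A picture is of the moment at which its call begins: read the wrist's pose just before it. get_calibration takes no time and is no camera call.
- arm.hand_in(): hands the job in; it is judged then, once.
The state is a dict: "time_s": time; "joints": joint angles; "qd": joint speeds; "tau": joint torques, N m; "tcp_pos": TCP position; "tcp_rot": TCP orientation; "force": force on the tool from outside, world axes, zero at the start; "wrist_torque": the same for the moment, N m; "grip_width": finger opening in mm; "finger_force": force on a finger pad.
Only numpy, scipy, OpenCV 4.12 (cv2) and the standard library are available. Lean on these libraries where they do the work, as an engineer would, in place of code of your own. Each camera call takes 0.05 s, during which the arm holds its last target. There are 200 camera calls.

## Working session

There is one attempt and no reset: what is moved stays moved. The work goes in short steps, Python scripts to look and compute and a tool call to move; the robot and the scene stay as the last step left them, time stands still between calls to the robot, and variables do not carry over. Pictures are saved under pics/ and viewed, at most 10 in all, crops included, and the job is handed in when it is done.

Besides the shell and the picture viewer there is one more tool, called after ">>>" in YAML: its name, and indented under it one key for each argument. arm_command: Moves the arm, as the interface text tells. Its arguments: {"type":"object","properties":{"moves":{"type":"array"},"hand":{"type":"number"},"squeeze":{"type":"number"}},"required":["moves"]}

```bash
mkdir -p pics
cat > h.py <<'E'
import numpy as np, cv2
from scipy.spatial.transform import Rotation as R
from plant import telemetry, vision, arm
def snap(n,f):
    s=telemetry.get_state(); im=vision.get_image(n); cv2.imwrite('pics/'+f,im[...,::-1]); return s,im
def ray(n,uv,s=None):
    c=vision.get_calibration(n); K=np.array(c['K']); u=(np.array(uv,float)-K[:2,2])/[K[0,0],K[1,1]]
    if n!='wrist':
        M=np.array(c['camera_from_world']); d=M[:3,:3].T@np.r_[u,1]; o=-M[:3,:3].T@M[:3,3]
    else:
        r=np.linalg.norm(u); d=np.r_[u/max(r,1e-9)*np.sin(r),np.cos(r)]
        T=np.array(c['tool_from_camera']); Q=R.from_euler('xyz',s['tcp_rot']).as_matrix()
        d=Q@T[:3,:3]@d; o=Q@T[:3,3]+np.array(s['tcp_pos'])
    return o,d/np.linalg.norm(d)
def plane(n,uv,z,s=None):
    o,d=ray(n,uv,s); return o+d*(z-o[2])/d[2]
def meet(*rs):
    A=sum(np.eye(3)-np.outer(d,d) for o,d in rs); b=sum((np.eye(3)-np.outer(d,d))@o for o,d in rs)
    p=np.linalg.solve(A,b); return p,[np.linalg.norm((np.eye(3)-np.outer(d,d))@(p-o)) for o,d in rs]
E
python3 - <<'E'
from h import *
s,a=snap('scene','s0.png'); _,b=snap('top','t0.png')
print(s)
for n in('scene','top','wrist'): print(n,vision.get_calibration(n))
E
```

```text
{'time_s': 0.0, 'joints': array([ 1.10537592e+00,  3.00479249e-01,  1.52156274e+00,  2.03792142e-05,
        1.32071362e+00, -6.65935603e-02]), 'qd': array([ 4.13363906e-04, -2.66604399e-04, -5.31907158e-04, -2.91038197e-05,
        4.92046478e-04, -4.19144083e-04]), 'tau': array([-1.87623162e-03, -5.43487430e+01, -3.61802280e+01, -1.38443747e-04,
        3.83768187e-03, -1.21652738e-05]), 'tcp_pos': array([213.47762877, 506.63151108, 230.72460679]), 'tcp_rot': array([-3.14043359e+00, -9.70838495e-05,  2.74276069e+00]), 'force': array([-0.76319953, -0.00660161, -0.14067243]), 'wrist_torque': array([-0.00404894, -0.03039443,  0.02088911]), 'finger_force': 0.0, 'grip_width': 85.25620647271624}
scene {'K': array([[427.58787083,   0.        , 253.71064334],
       [  0.        , 427.58787083, 193.34280684],
       [  0.        ,   0.        ,   1.        ]]), 'camera_from_world': array([[-6.84988547e-01,  7.28528367e-01,  6.09168111e-03,
         3.37591681e+02],
       [ 5.44084296e-01,  5.17092530e-01, -6.60747754e-01,
        -1.49893872e+02],
       [-4.84523445e-01, -4.49290256e-01,
[... 487 characters left out ...]
       [ 1.84279730e-01,  1.01952864e-02, -9.82820959e-01,
         1.30702853e+03],
       [ 0.00000000e+00,  0.00000000e+00,  0.00000000e+00,
         1.00000000e+00]])}
wrist {'K': array([[297.31863964,   0.        , 261.5436977 ],
       [  0.        , 297.31863964, 193.1150789 ],
       [  0.        ,   0.        ,   1.        ]]), 'tool_from_camera': array([[-7.23050624e-04, -9.64267282e-01, -2.64930342e-01,
         6.69044052e+01],
       [ 9.99998798e-01, -3.33895172e-04, -1.51392839e-03,
         6.61615595e-01],
       [ 1.37137265e-03, -2.64931118e-01,  9.64266365e-01,
        -1.42470030e+02],
       [ 0.00000000e+00,  0.00000000e+00,  0.00000000e+00,
         1.00000000e+00]])}
```

View pics/s0.png

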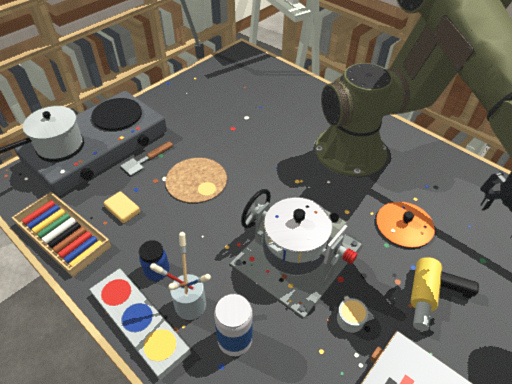

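View pics/t0.png

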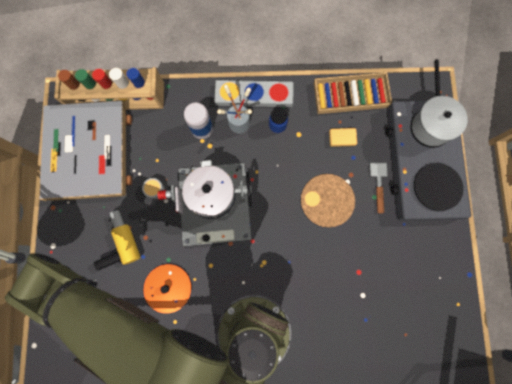

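Lid candidates are the silver lid on the melter (scene 299,215; top 207,187), the orange lid on the bench (scene 407,220; top 167,288) and the lidded pot on the stove (scene 46,117; top 445,115). The silver one fits: it sits between the uprights with the handwheel and the red knob (scene 350,256; top 162,195). The mat is at scene (197,180), top (328,200). I'll confirm with a crop and measure.

Run:
```python
from h import *
a=cv2.imread('pics/s0.png'); b=cv2.imread('pics/t0.png')
def cen(im,f,box,hi=False):
    x0,y0,x1,y1=box; h=cv2.cvtColor(im,cv2.COLOR_BGR2HSV)[y0:y1,x0:x1].astype(int)
    m=f(h).astype(np.uint8); n,l,st,c=cv2.connectedComponentsWithStats(m,connectivity=8)
    k=1+np.argmax(st[1:,4]); cc=c[k]+[x0,y0]; print(st[k],cc); return cc,(l==k).astype(np.uint8)
red=lambda h:((h[...,0]<8)|(h[...,0]>172))&(h[...,1]>150)&(h[...,2]>70)
blk=lambda h:h[...,2]<70
cork=lambda h:(h[...,0]>5)&(h[...,0]<28)&(h[...,1]>60)&(h[...,2]>80)
rs,_=cen(a,red,(335,240,365,270)); rt,_=cen(b,red,(150,185,180,205))
ks,_=cen(a,blk,(285,203,313,225)); kt,_=cen(b,blk,(198,178,217,196))
ms,M1=cen(a,cork,(160,150,235,208)); mt,M2=cen(b,cork,(295,168,360,232))
def ell(M,o): 
    c=max(cv2.findContours(M,0,2)[0],key=cv2.contourArea); return np.array(cv2.fitEllipse(cv2.convexHull(c))[0])+o
ms=ell(M1,(160,150)); mt=ell(M2,(295,168))
for nm,p,q in(('red',rs,rt),('knob',ks,kt),('mat',ms,mt)): print(nm,meet(ray('scene',p),ray('top',q)))
print(plane('scene',ms,6),plane('top',mt,6))
tin=plane('top',(153,187),46); print('tin',tin)
cv2.imwrite('pics/c.png',np.hstack([cv2.resize(a[170:330,220:400],None,fx=2.2,fy=2.2,interpolation=2),cv2.resize(b[140:300,130:310],None,fx=2.2,fy=2.2,interpolation=2)]))
```

```text
[  8   9  14  15 138] [349.41304348 255.68115942]
[ 8  5  8 10 62] [161.08064516 194.75806452]
[  9   6  11  14 118] [298.66949153 215.20338983]
[ 5  6  8  8 47] [206.08510638 187.91489362]
[   5    8   62   45 2216] [195.65613718 179.86416968]
[   5    5   56   55 2352] [327.58333333 200.17389456]
red (array([470.15538561, 293.0179795 , 166.15837549]), [np.float64(3.8841217772707712), np.float64(3.884121777270778)])
knob (array([481.87980462, 141.42745082, 199.2613444 ]), [np.float64(1.6135250347071375), np.float64(1.6135250347070422)])
mat (array([ 464.28086051, -283.78152437,   -0.60559618]), [np.float64(2.61369019174441), np.float64(2.6136901917442708)])
[ 469.24675405 -281.11293267    6.        ] [ 461.54865981 -280.48093666    6.        ]
tin [519.46431021 358.76041307  46.        ]
```

View pics/c.png

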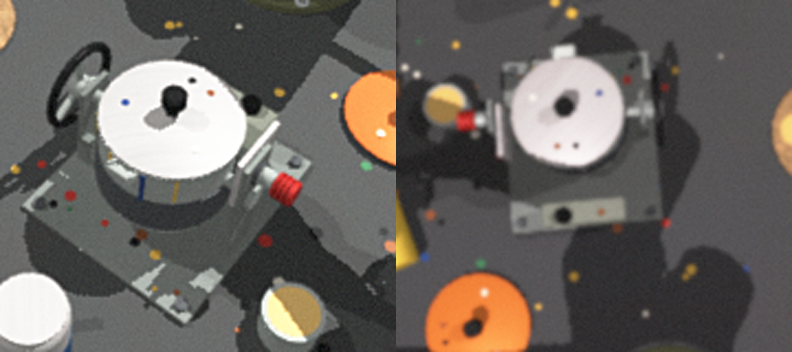

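The crop confirms it: silver lid with black knob on the melter pot, red knob on the +y upright, and the orange look-alike is separate. Melter yaw comes out near 0.077. I'm going above the lid.

>>> arm_command:
  moves: [0,0,-0.007,0,0,0.122,0,0,-0.007,0,0,0.122,0,0,-0.007,0,0,0.122,0,0,-0.007,0,0,0.122,0,0,-0.007,0,0,0.122,0,0,-0.007,0,0,0.122,0,0,-0.007,0,0,0.122,0,0,-0.007,0,0,0.122,0,0,-0.007,0,0,0.122,-0.032,0.02,0,0,0,0,-0.032,0.02,0,0,0,0,-0.032,0.02,0,0,0,0,-0.032,0.02,0,0,0,0,-0.032,0.02,0,0,0,0,-0.032,0.02,0,0,0,0,-0.032,0.02,0,0,0,0,-0.032,0.02,0,0,0,0,-0.032,0.02,0,0,0,0,-0.032,0.02,0,0,0,0,-0.032,0.02,0,0,0,0]
  hand: 1

```text
time_s: 1.77
tcp_pos: [459.7, 170.3, 294.2]
tcp_rot: [-3.141, 0.0, 1.645]
force: [0.7, 1.1, 0.1]
grip_width: 85.5
finger_force: 0.0
```

Run:
```python
from h import *
s,a=snap('wrist','w1.png'); print(s['time_s'],s['tcp_pos'],s['tcp_rot'])
```

```text
1.7667 [459.6572226  170.2891068  294.18909487] [-3.14137340e+00  2.18683656e-06  1.64479306e+00]
```

View pics/w1.png

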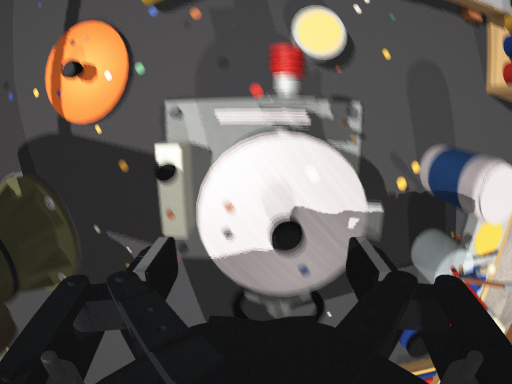

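The wrist view shows the lid with its black knob at (287,236), the red lock knob at (286,58) and the wax tin beyond it at (320,33).

Run:
```python
from h import *
s=dict(tcp_pos=[459.657,170.289,294.189],tcp_rot=[-3.14137,0,1.64479])
k=ray('wrist',(287,236),s); r=ray('wrist',(286,56),s)
print('knob',meet(k,ray('scene',(298.7,215.2)),ray('top',(206.1,187.9))),plane('wrist',(287,236),200,s))
print('red',meet(r,ray('scene',(349.4,255.7)),ray('top',(161.1,194.8))),plane('wrist',(286,56),165,s))
# lid ellipse outline
a=cv2.imread('pics/w1.png'); h=cv2.cvtColor(a,cv2.COLOR_BGR2HSV)
for uv in((197,214),(370,214),(282,131),(282,297)): print(plane('wrist',uv,174,s))
```

```text
knob (array([482.85877595, 140.20922367, 202.5307138 ]), [np.float64(3.436381099344045), np.float64(1.9403065223438865), np.float64(3.2006703952735505)]) [484.53065362 135.60767999 200.        ]
red (array([471.14602758, 292.64371719, 166.60338777]), [np.float64(1.8560396819377145), np.float64(3.14479686210499), np.float64(4.763217235825019)]) [472.93708003 292.18618676 165.        ]
[400.44014819 140.30626406 174.        ]
[567.8203644  151.96685343 174.        ]
[473.97636378 223.22541784 174.        ]
[490.28301382  52.58174341 174.        ]
```

>>> arm_command:
  moves: [-0.017,0.011,0,0,0,0,-0.017,0.011,0,0,0,0,0,0,0.02,0,0,0,0,0,0.02,0,0,0,0,0,0.02,0,0,0,0,0,0.015,0,0,0,0,0,0.01,0,0,0,0,0,0.01,0,0,0,0,0,0.01,0,0,0,0,0,0.008,0,0,0,0,0,0,0,0,0]

```text
time_s: 2.73
tcp_pos: [483.0, 139.7, 179.9]
tcp_rot: [-3.14, 0.0, 1.645]
force: [0.2, 0.3, -0.5]
grip_width: 85.1
finger_force: 0.0
```

>>> arm_command:
  moves: [0,0,0,0,0,0,0,0,0,0,0,0,0,0,0,0,0,0,0,0,0,0,0,0,0,0,0,0,0,0,0,0,0,0,0,0,0,0,0,0,0,0,0,0,0,0,0,0,0,0,0,0,0,0,0,0,0,0,0,0]
  hand: -1
  squeeze: 50

```text
time_s: 3.57
tcp_pos: [483.6, 139.8, 181.9]
tcp_rot: [3.141, -0.0, 1.645]
force: [-1.5, -0.6, 6.6]
grip_width: 28.7
finger_force: 49.3
```

>>> arm_command:
  moves: [0,0,-0.005,0,0,0,0,0,-0.008,0,0,0,0,0,-0.012,0,0,0,0,0,-0.015,0,0,0,0,0,-0.02,0,0,0,0,0,-0.02,0,0,0,0,0,-0.02,0,0,0,0,0,0,0,0,0]

```text
time_s: 4.23
tcp_pos: [484.4, 140.0, 285.5]
tcp_rot: [3.136, -0.001, 1.645]
force: [0.7, -0.0, -1.1]
grip_width: 28.5
finger_force: 49.6
```

Run:
```python
from h import *
s,a=snap('wrist','w2.png'); print(s['time_s'],s['tcp_pos'],s['tcp_rot'],s['force'],s['finger_force'],s['grip_width'])
_,b=snap('scene','s2.png')
cv2.imwrite('pics/d.png',np.hstack([a,b])[...,::-1][:, :])
cv2.imwrite('pics/d.png',cv2.resize(np.hstack([a,b])[...,::-1],(800,300),interpolation=3))
```

```text
4.2333 [484.37041501 139.999524   285.47696382] [ 3.13563302e+00 -7.93382904e-04  1.64484037e+00] [ 0.73327073 -0.01950957 -1.09301586] 49.62950733024627 28.491143853836117
```

View pics/d.png

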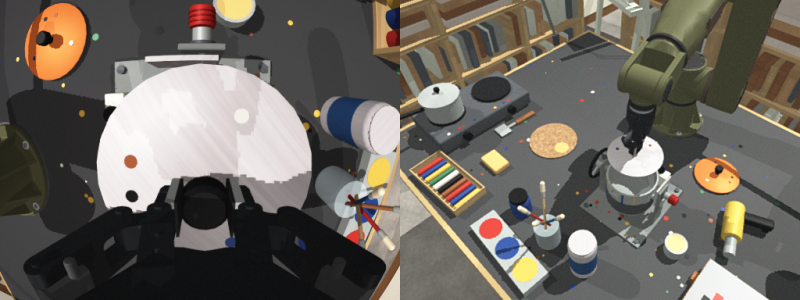

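The lid is in the grip (scene view shows it clear of the pot, grip 28.5 mm). Carrying it over to the mat.

>>> arm_command:
  moves: [-0.01,-0.001,0,0,0,0,-0.018,-0.002,0,0,0,0,-0.026,-0.003,0,0,0,0,-0.026,-0.003,0,0,0,0,-0.026,-0.003,0,0,0,0,-0.026,-0.003,0,0,0,0,-0.026,-0.003,0,0,0,0,-0.026,-0.003,0,0,0,0,-0.026,-0.003,0,0,0,0,-0.026,-0.003,0,0,0,0,-0.026,-0.003,0,0,0,0,-0.026,-0.003,0,0,0,0,-0.026,-0.004,0,0,0,0,-0.026,-0.004,0,0,0,0,-0.026,-0.004,0,0,0,0,-0.024,-0.003,0,0,0,0,-0.018,-0.002,0,0,0,0,-0.01,0,0,0,0,0,0,0,0,0,0,0,0,0,0,0,0,0]

```text
time_s: 6.0
tcp_pos: [464.2, -280.6, 280.4]
tcp_rot: [-3.14, -0.001, 1.644]
force: [0.8, 1.1, -2.3]
grip_width: 28.2
finger_force: 49.6
```

Run:
```python
from h import *
s,a=snap('wrist','w3.png'); print(s['time_s'],s['tcp_pos'],s['tcp_rot'],s['force'],s['finger_force'],s['grip_width'])
_,b=snap('scene','s3.png'); _,c=snap('top','t3.png')
cv2.imwrite('pics/e.png',np.hstack([cv2.resize(a,(400,300),interpolation=3),cv2.resize(b[100:250,120:320],(400,300),interpolation=2)])[...,::-1])
# cork in wrist view
```

```text
6.0 [ 464.15494389 -280.63230744  280.39326679] [-3.14045606e+00 -1.17394468e-03  1.64417137e+00] [ 0.82339111  1.06603068 -2.31672779] 49.61576457135379 28.22678202265644
```

View pics/e.png

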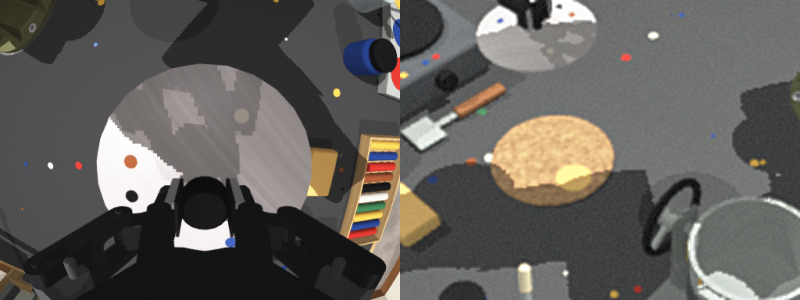

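The lid hangs level in the grip and the mat below is clear; its yellow spot is a flat stain. Descending.

>>> arm_command:
  moves: [0,0,0.01,0,0,0,0,0,0.02,0,0,0,0,0,0.025,0,0,0,0,0,0.025,0,0,0,0,0,0.025,0,0,0,0,0,0.025,0,0,0,0,0,0.025,0,0,0,0,0,0.02,0,0,0,0,0,0.015,0,0,0,0,0,0.015,0,0,0,0,0,0.01,0,0,0,0,0,0.008,0,0,0,0,0,0.006,0,0,0,0,0,0.005,0,0,0,0,0,0,0,0,0,0,0,0,0,0,0]

```text
time_s: 7.48
tcp_pos: [464.6, -280.8, 47.6]
tcp_rot: [3.141, 0.0, 1.645]
force: [0.8, 0.1, -2.5]
grip_width: 28.2
finger_force: 49.6
```

>>> arm_command:
  moves: [0,0,0.002,0,0,0,0,0,0.002,0,0,0,0,0,0,0,0,0,0,0,0,0,0,0]

```text
time_s: 7.82
tcp_pos: [464.5, -280.8, 43.4]
tcp_rot: [3.142, 0.0, 1.645]
force: [0.1, 0.0, -2.9]
grip_width: 28.6
finger_force: 49.6
```

>>> arm_command:
  moves: [0,0,0.003,0,0,0,0,0,0.003,0,0,0,0,0,0.002,0,0,0,0,0,0,0,0,0,0,0,0,0,0,0]

```text
time_s: 8.23
tcp_pos: [464.4, -280.7, 35.1]
tcp_rot: [-3.141, -0.0, 1.645]
force: [-1.0, -1.0, -2.6]
grip_width: 28.1
finger_force: 49.6
```

>>> arm_command:
  moves: [0,0,0.0015,0,0,0,0,0,0.001,0,0,0,0,0,0,0,0,0,0,0,0,0,0,0]

```text
time_s: 8.57
tcp_pos: [464.5, -280.7, 32.7]
tcp_rot: [-3.142, -0.0, 1.645]
force: [0.6, -0.1, -2.0]
grip_width: 28.4
finger_force: 49.6
```

>>> arm_command:
  moves: [0,0,0.001,0,0,0,0,0,0.0005,0,0,0,0,0,0,0,0,0,0,0,0,0,0,0]

```text
time_s: 8.9
tcp_pos: [464.5, -280.8, 31.3]
tcp_rot: [-3.142, 0.0, 1.645]
force: [-0.2, 0.3, -2.4]
grip_width: 28.1
finger_force: 49.6
```

>>> arm_command:
  moves: [0,0,0.001,0,0,0,0,0,0,0,0,0,0,0,0,0,0,0]

```text
time_s: 9.15
tcp_pos: [464.6, -280.9, 31.0]
tcp_rot: [3.141, 0.0, 1.645]
force: [-4.6, 2.1, 7.0]
grip_width: 28.4
finger_force: 50.5
```

Contact is at TCP z = 31, as predicted. Releasing, then going up.

>>> arm_command:
  moves: [0,0,0,0,0,0,0,0,0,0,0,0,0,0,0,0,0,0,0,0,0,0,0,0,0,0,0,0,0,0,0,0,0,0,0,0,0,0,0,0,0,0,0,0,0,0,0,0,0,0,0,0,0,0,0,0,0,0,0,0]
  hand: 1

```text
time_s: 9.98
tcp_pos: [464.5, -280.8, 30.3]
tcp_rot: [-3.142, -0.0, 1.645]
force: [0.1, -0.2, 0.1]
grip_width: 85.3
finger_force: 0.0
```

>>> arm_command:
  moves: [0,0,-0.008,0,0,0,0,0,-0.015,0,0,0,0,0,-0.025,0,0,0,0,0,-0.03,0,0,0,0,0,-0.03,0,0,0,0,0,-0.03,0,0,0,0,0,-0.03,0,0,0,0,0,-0.03,0,0,0,0,0,-0.03,0,0,0,0,0,-0.022,0,0,0,0,0,0,0,0,0]

```text
time_s: 10.9
tcp_pos: [465.3, -281.3, 285.9]
tcp_rot: [3.136, 0.005, 1.645]
force: [-0.0, 0.3, 1.1]
grip_width: 85.2
finger_force: 0.0
```

Run:
```python
from h import *
s,a=snap('wrist','w4.png'); print(s['time_s'],s['tcp_pos'],s['tcp_rot'],s['force'],s['grip_width'])
_,b=snap('scene','s4.png')
cv2.imwrite('pics/f.png',np.hstack([cv2.resize(a,(400,300),interpolation=3),cv2.resize(b[100:250,120:320],(400,300),interpolation=2)])[...,::-1])
```

```text
10.9 [ 465.26301705 -281.28489267  285.91461997] [3.13550742 0.0049759  1.64482   ] [-0.02455547  0.30341584  1.13143758] 85.24521468903474
```

View pics/f.png

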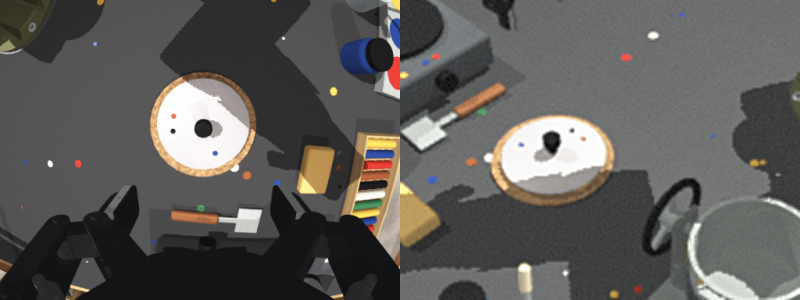

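The lid sits level and centred on the cork with an even cork ring all round. Moving over to the red knob.

>>> arm_command:
  moves: [0.02,0.002,0,0,0,0,0.03,0.0026,0,0,0,0,0.03,0.0026,0,0,0,0,0.032,0.0026,0,0,0,0,0.032,0.0026,0,0,0,0,0.032,0.0026,0,0,0,0,0.032,0.0026,0,0,0,0,0.032,0.0026,0,0,0,0,0.032,0.0026,0,0,0,0,0.032,0.0026,0,0,0,0,0.032,0.0026,0,0,0,0,0.032,0.0026,0,0,0,0,0.032,0.0026,0,0,0,0,0.032,0.0026,0,0,0,0,0.032,0.0026,0,0,0,0,0.032,0.0026,0,0,0,0,0.032,0.0026,0,0,0,0,0.026,0.003,0,0,0,0,0.017,0.002,0,0,0,0,0,0,0,0,0,0]

```text
time_s: 12.67
tcp_pos: [469.9, 294.6, 278.5]
tcp_rot: [-3.139, 0.001, 1.647]
force: [-0.7, -0.2, -0.2]
grip_width: 85.6
finger_force: 0.0
```

Run:
```python
from h import *
s,a=snap('wrist','w5.png'); print(s['time_s'],s['tcp_pos'],s['tcp_rot'],s['grip_width'])
h=cv2.cvtColor(a,cv2.COLOR_RGB2HSV).astype(int); m=(((h[...,0]<8)|(h[...,0]>172))&(h[...,1]>150)&(h[...,2]>60)).astype(np.uint8)
n,l,st,c=cv2.connectedComponentsWithStats(m)
for i in range(1,n):
    if st[i,4]>150: print(st[i],c[i],plane('wrist',c[i],170,s), meet(ray('wrist',c[i],s),ray('scene',(349.4,255.7)),ray('top',(161.1,194.8))))
```

```text
12.6667 [469.90703175 294.63786477 278.52213522] [-3.13893374e+00  7.48823747e-04  1.64747270e+00] 85.62827894186583
[499 125  13  28 298] [505.8590604 138.1409396] [730.23326713 375.05230907 170.        ] (array([516.22659884, 317.51843465, 292.94617716]), [np.float64(75.84636403679686), np.float64(33.4519667187022), np.float64(85.94083868079919)])
[ 246  179   35   34 1067] [262.8809747  195.19400187] [471.25514113 291.02112308 170.        ] (array([470.6454398 , 292.10854866, 167.59370384]), [np.float64(1.8234781401914544), np.float64(3.2290360358942056), np.float64(4.7639957799884725)])
[419 358  13  19 165] [425.36363636 368.64848485] [723.90520514  50.48875748 170.        ] (array([509.75031426, 284.3266913 , 302.03366113]), [np.float64(56.77122482220998), np.float64(54.7056827831855), np.float64(68.2958116782792)])
```

View pics/w5.png

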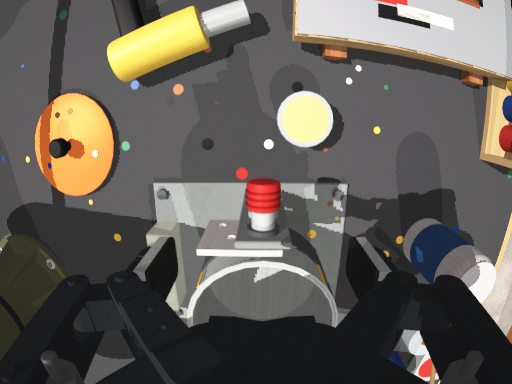

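Centred over the red knob (263,195), with its axis vertical in the picture, so the tool is aligned. The tin at (305,118) is clear. Descending and gripping.

>>> arm_command:
  moves: [-0.0037,0.0015,0.01,0,0,0,0,0,0.02,0,0,0,0,0,0.025,0,0,0,0,0,0.02,0,0,0,0,0,0.015,0,0,0,0,0,0.015,0,0,0,0,0,0.01,0,0,0,0,0,0.01,0,0,0,0,0,0.006,0,0,0,0,0,0,0,0,0,0,0,0,0,0,0]

```text
time_s: 13.63
tcp_pos: [472.7, 288.5, 149.5]
tcp_rot: [3.141, -0.0, 1.645]
force: [0.3, -0.6, 0.0]
grip_width: 85.3
finger_force: 0.0
```

>>> arm_command:
  moves: [0,0,0,0,0,0,0,0,0,0,0,0,0,0,0,0,0,0,0,0,0,0,0,0,0,0,0,0,0,0,0,0,0,0,0,0,0,0,0,0,0,0,0,0,0,0,0,0,0,0,0,0,0,0,0,0,0,0,0,0]
  hand: -1
  squeeze: 80

```text
time_s: 14.47
tcp_pos: [471.5, 288.7, 149.9]
tcp_rot: [-3.139, 0.0, 1.645]
force: [-12.0, -3.0, 11.2]
grip_width: 28.1
finger_force: 78.7
```

>>> arm_command:
  moves: [0,-0.001,0,0,0,0,0.003,0,0,0,0,0,0.003,0,0,0,0,0,0.003,0,0,0,0,0,0.003,0,0,0,0,0,0.002,0,0,0,0,0,0,0,0,0,0,0,0,0,0,0,0,0]

```text
time_s: 15.13
tcp_pos: [470.5, 301.8, 149.9]
tcp_rot: [-3.141, 0.002, 1.645]
force: [-3.5, -10.1, 8.6]
grip_width: 27.7
finger_force: 79.0
```

>>> arm_command:
  moves: [0.001,0,0,0,0,0,0.0005,0,0,0,0,0,0,0,0,0,0,0,0,0,0,0,0,0]

```text
time_s: 15.47
tcp_pos: [470.4, 303.1, 149.9]
tcp_rot: [-3.141, 0.002, 1.644]
force: [-3.8, -10.7, 9.3]
grip_width: 27.8
finger_force: 79.0
```

>>> arm_command:
  moves: [0.001,0,0,0,0,0,0.0005,0,0,0,0,0,0,0,0,0,0,0,0,0,0,0,0,0,0,0,0,0,0,0,0,0,0,0,0,0,0,0,0,0,0,0,0,0,0,0,0,0]

```text
time_s: 16.13
tcp_pos: [470.3, 303.7, 149.9]
tcp_rot: [-3.141, 0.003, 1.644]
force: [-3.2, -18.5, 11.5]
grip_width: 27.6
finger_force: 79.4
```

Run:
```python
from h import *
s,b=snap('scene','s6.png'); print(s['time_s'],s['tcp_pos'],s['force'],s['finger_force'])
_,a=snap('wrist','w6.png')
cv2.imwrite('pics/g.png',np.hstack([cv2.resize(a,(400,300),interpolation=3),cv2.resize(b[140:290,200:400],(400,300),interpolation=2)])[...,::-1])
```

```text
16.1333 [470.34783903 303.70193163 149.89629767] [ -3.20061092 -18.52982958  11.46246796] 79.4234025478363
```

View pics/g.png

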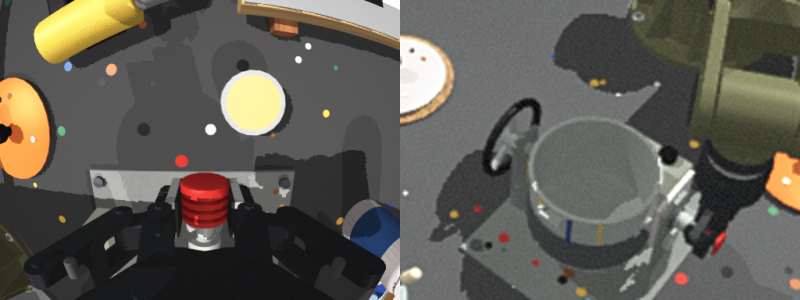

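The force jumped from 10.7 to 18.5 N after 15 mm of travel, so the plunger is at its stop. The knob is held out in the fingers and the pot is upright.

```bash
python3 -c "
from plant import arm
print(arm.hand_in())"
```

```text
the job is handed in; nothing more can be done
None
```

The job is handed in: the lid is level and centred on the cork mat, the red knob is held out at its stop (15 mm of travel, force up to 18.5 N), the pot is upright, and I saw no bystander disturbed; the hand-in returned no verdict.

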